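Set the fume extractor's iris ring and start its fan

ROBOT

A 7-joint arm with a two-finger parallel gripper is mounted at the origin on the work surface. World frame = base frame: x ahead of the robot, y to its left, z up, the work surface at z = 0. Lengths are in m, angles in rad, forces in N, time in s.
With the tool pointing down it reaches from about 0.425 to 0.825 m from the base axis. Payload 3.6 kg.
Tool frame: the origin (TCP) lies at the very end of the fingers, on their centre line; the grasp point (between the pads) lies 19 mm behind it; z points along the fingers, y is the line along which they close (so a half turn about z gives the same grasp; the last joint's range is limited). The gripper opens to 93 mm and grips with 3 to 60 N. Pads are 15 mm wide; open, the fingers measure 128 mm over their backs; the gripper's body (75 mm by 188 mm) begins 65 mm behind the grasp point.
Start: joints at [1.145, 0.615, -0.013, 1.423, 0.008, 1.103, -0.04], TCP at [0.253, -0.599, 0.219] pointing down, gripper open.
Joint ranges: [-3.12, 3.12], [-0.3, 2.06], [-1.34, 1.32], [0.26, 2.42], [-1.36, 4.5], [0.01, 1.98], [-2.84, 2.84]. Speed limits (rad/s): [2.79, 2.79, 3.14, 3.14, 3.14, 3.14, 3.14].

INTERFACE

Orientations are given as a unit quaternion [w, x, y, z].
In Python, from workcell import * gives the robot as it stands.
- The arm moves only by the shell command python3 -m crank 'ROWS' [FORCE]. ROWS is JSON, a list of rows, each an object of numbers: "tx", "ty", "tz": the shift along the tool's x, y, z in mm; "rx", "ry", "rz": the turn, a rotation vector about the tool's x, y, z in degrees; "hand": the opening, from 0 (shut) to 1 (fully open). In form: [{"tx": .., "ty": .., "tz": .., "rx": .., "ry": .., "rz": .., "hand": ..}, ...]. A call has 1 to 20 rows; each row shifts and turns the commanded pose from where the row before left it, along the tool's axes as they then stand; what a row does not reach is not made up. A row lasts 1/10 s, in which the tool goes at most 50 mm and 8.59 degrees, less where a joint would pass 70% of its speed; a pose out of reach is approached as far as the arm can. A call is refused whole if a number of a shift passes 50 or a number of a turn 8.59, either way. A call with a gripper value outside its range is refused whole. The fingers move at their own pace and stop on an object; FORCE is the grip in N (left out, the last holds). Time passes only in rows, so rows that do not move let the fingers close. It gives the time, the measured TCP pose, the force, the opening and the grip force at its end, in the units of the state.
- get_obs(): the state, without advancing time (a new reading comes with each control period).
- snapshot(name): name is "scene" or "top" or "wrist"; returns (picture, depth): 420x560x3 uint8, blue, green, red; 420x560 float32, m along the optical axis (not along the pixel's ray), 0 where there is no reading.
- camera_params(name): a dict with "camera_matrix" (3x3 intrinsics, pixels), "dist" ([k1, k2, p1, p2, k3] as OpenCV has them; the pictures are not rectified), "extrinsics" (4x4, takes a point from world to camera coordinates). Camera axes: x right, y up, looking along -z (the intrinsics and any distortion apply to the point x, -y, -z); pixel columns grow to the right and rows downward; lengths in m; the calibration is good to about 2 mm. A picture is of the moment at which its call begins: read the wrist's pose just before it. camera_params takes no time and is no camera call; for the wrist camera it gives the pose at the moment of the call.
- finish_job(): hands the job in; it is judged then, once.
The state is a dict: "time_s": time; "joints": joint angles; "qvel": joint speeds; "joint_efforts": joint torques, N m; "ee_pos": TCP position; "tcp_rot": TCP orientation; "contact_force": force on the tool from outside, world axes, zero at the start; "wrist_torque": the same for the moment, N m; "finger_gap": opening from 0.0 (shut) to 1.0 (fully open); "finger_force": force on a finger pad.
Only numpy, scipy, OpenCV 4.12 (cv2) and the standard library are available. Lean on these libraries where they do the work, as an engineer would, in place of code of your own. Each camera call takes 0.05 s, during which the arm holds its last target. There are 200 camera calls.

TASK

Push the lever of the fume extractor's inlet ring around until its pointer points at the one long mark of the scale; once it is set, press the button of the fan's switch box and let go. Nothing is to be picked up: the switch box stays standing where it is, and so does everything else on the table.

Things in the scene. Friction and masses are not known exactly. Their poses are not given: they have to be found in the camera images.
- inlet_axis (a point): Fume extractor: a grey steel box screwed to the table, 275 x 300 mm and 90 mm high, with a round inlet on top. This point is on the upright axis of the inlet ring, at the height of the box's top (90 mm over the table). Its +x axis points to the back of the box. The ring (75 mm radius, rim up to 32 mm over the box's top) turns about this axis and carries the lever.
- lever (a joint): Angle of the inlet ring in rad, -1.25 to 1.25 between its stops. At 0 the lever points along the -x axis of inlet_axis (to the front of the box); it grows counter-clockwise seen from above. The ring turns stiffly (about 1.2 N at the post) and stays where it is left.
- lever_post (a point): Top centre of the lever's upright round steel post: 12 mm diameter, 45 mm tall, 105 mm from the ring's axis. Its top is 66 mm over the box's top (156 mm over the table). It stands on a flat arm 18 mm wide that reaches out from the ring, with its upper face 21 mm over the box's top (111 mm over the table).
- lever_tip (a point): End of the lever's pointer, a 5 mm wide finger at the outer end of the arm, 128 mm from the ring's axis and 14 mm over the box's top.
- long_mark (a point): The point on the long mark over which the pointer's end must stand, 128 mm from the ring's axis, on an white plastic scale plate (a fixed arc 85 to 155 mm from the axis, 5 mm high over the box's top). The long mark is a black radial bar 38 x 8 mm; the four others are 12 x 4 mm, three on its clockwise side and one on the other, 0.25 rad apart. How the plate is turned varies from day to day.
- switch_box: Fan switch box, loose on the table: grey plastic, 90 x 70 mm and 45 mm high, about 0.7 to 1.1 kg. Origin at the centre of its underside, z up. A round black push button in a black housing sits in the middle of its top.
- fan_button_top (a point): Top centre of the push button (30 mm diameter), 67 mm over the table and 10 mm proud of its round housing (46 mm diameter); pressed straight down.
- fan_button (a joint): How far the button is down, m: 0 up, 0.006 fully down (about 5 N); it springs back. It counts as pressed from 0.004.
- tub: Bystander: clear round tub with a white lid, 84 mm diameter, 85 mm high. Origin under its centre.
- tin: Bystander: small round steel tin, 48 mm diameter, 28 mm high, standing on a rear corner of the extractor's box. Origin under its centre.
- sanding_block: Bystander: cork sanding block 100 x 60 x 30 mm. Origin under its centre.
- tape: Bystander: roll of paper tape lying flat, 96 mm diameter, 24 mm high. Origin under its centre.
- brush: Bystander: brush lying on the table near the robot, along its x axis.
- spatula: Bystander: spatula lying on the table near the robot, along its x axis.
- bottle: Bystander: brown glass bottle, 66 mm diameter, 150 mm high. Origin under its centre.
Things that resemble listed ones, but are neither listed nor needed, are in the scene too. What is shaped like the switch_box but pink is not meant.

How it is judged:
On the way, in this order (a step that is already met when the one before it is completed fails the run):
1. the lever's pointer stands at the long mark and rests there (horizontal distance between lever_tip and long_mark below 0.008 m and velocity of joint lever between -0.05 and 0.05 rad/s), for 0.3 s.
2. the fan button is pressed while the pointer stands at the long mark (horizontal distance between lever_tip and long_mark below 0.008 m and value of joint fan_button above 0.004 m), for 0.05 s.
At the end, for the whole second after the job is handed in: The end of the lever's pointer is within 8 mm of the long mark's point (seen from above) and at rest, the fan button has been pressed (4 mm) after that and is up again, the switch box stands upright within 30 mm of its start, and every bystander is within 30 mm of its start (all of step 1 and value of joint fan_button below 0.002 m and distance of each of switch_box, tub, tin, sanding_block, tape, brush, spatula, bottle from where it was at the start of the episode below 0.03 m and angle between switch_box's own z axis and vertical below 0.2 rad); the robot touches nothing.
It fails at once if the fan button is pressed while the pointer is not at the long mark (value of joint fan_button above 0.004 m and not (horizontal distance between lever_tip and long_mark below 0.008 m)).
It fails at once if the switch box is lifted, tipped or shoved away (not (distance of switch_box from where it was at the start of the episode below 0.03 m) or not (angle between switch_box's own z axis and vertical below 0.2 rad) or height (world z) of switch_box above 0.012 m).
It fails at once if a bystander is lifted or moved more than 30 mm from its place (distance of any of tub, tin, sanding_block, tape, brush, spatula, bottle from where it was at the start of the episode above 0.03 m).
It also fails if it takes over 54 s, if anything falls off the work surface, if the arm or the gripper's body presses on something with over 40 N, if the wrist force passes 120 N, or if a joint passes its speed limit or range.

## Working session

There is one attempt and no reset: what is moved stays moved. The work goes in short steps, Python scripts to look and compute and a shell command to move; the robot and the scene stay as the last step left them, time stands still between calls to the robot, and variables do not carry over. Pictures are saved under pics/ and viewed, at most 10 in all, crops included, and the job is handed in when it is done.

```bash
mkdir -p pics
cat > h.py <<'E'
from workcell import *
import numpy as np, cv2
def grab(n):
    p=camera_params(n); im,d=snapshot(n); return im,d,p
def ray(p,uv):
    K=np.array(p["camera_matrix"]);D=np.array(p["dist"]);E=np.array(p["extrinsics"])
    q=cv2.undistortPoints(np.array([[uv]],float),K,D)[0,0]
    R=E[:3,:3];t=E[:3,3]
    return -R.T@t, R.T@np.array([q[0],-q[1],-1.])
def onz(p,uv,z):
    o,d=ray(p,uv); return o+d*(z-o[2])/d[2]
def withd(p,uv,dep):
    o,d=ray(p,uv); return o+d*dep
E
python3 - <<'E'
from h import *
o=get_obs();print(o["time_s"],o["ee_pos"],o["tcp_rot"])
for n in("top","scene"):
    im,d,p=grab(n);cv2.imwrite(f"pics/{n}0.png",im);np.save(n+"0.npy",d)
    print(n,-np.array(p["extrinsics"])[:3,:3].T@np.array(p["extrinsics"])[:3,3], p["camera_matrix"])
E
```

```text
0.0 [ 0.25267685 -0.59801446  0.21749678] [-1.24430969e-03  9.80082019e-01  1.98589051e-01 -2.78263595e-04]
top [0.18540419 0.0893264  1.69163968] [[500.46994361   0.         280.70285152]
 [  0.         500.46994361 204.1510081 ]
 [  0.           0.           1.        ]]
scene [1.2890018  0.2235859  1.15372506] [[461.45186362   0.         272.15734454]
 [  0.         461.45186362 201.96885864]
 [  0.           0.           1.        ]]
```

View pics/top0.png

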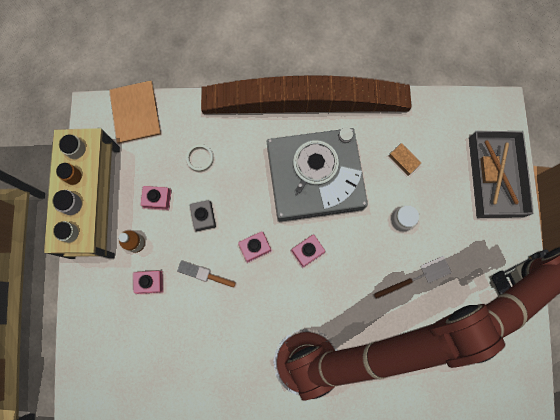

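View pics/scene0.png

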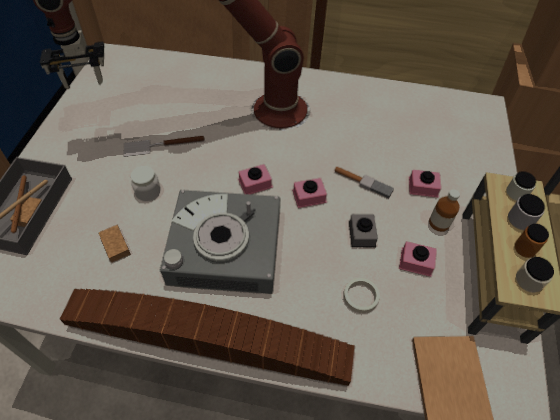

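Top view: the extractor is around (316,175) with the ring at (316,162), the lever near (300,188), and the scale at lower right. The candidate switch boxes are a grey one at (202,215) and pink ones at (155,197), (255,246), (308,250) and (147,282). Only the grey one fits the description. I'll check it in an enlarged crop.

Run:
```python
from h import *
im=cv2.imread("pics/top0.png")
a=cv2.resize(im[125:225,260:375],None,fx=5,fy=5,interpolation=cv2.INTER_CUBIC)
b=cv2.resize(im[190:240,180:225],None,fx=5,fy=5,interpolation=cv2.INTER_CUBIC)
c=np.zeros((500,800,3),np.uint8);c[:,:575]=a;c[:250,575:]=b
cv2.imwrite("pics/crop1.png",c)
p=camera_params("top");d=np.load("top0.npy")
for n,uv in dict(ring=(316,162),sw=(202,215),base=(316,205),table=(230,230),lev=(300,188),tub=(405,217),box=(290,205)).items():
    print(n,withd(p,uv,d[uv[1],uv[0]]).round(3))
```

```text
ring [ 0.647 -0.042  0.112]
sw [0.485 0.337 0.067]
base [ 0.508 -0.039  0.087]
table [0.443 0.25  0.007]
lev [0.553 0.014 0.142]
tub [ 0.464 -0.333  0.084]
box [0.51  0.046 0.088]
```

View pics/crop1.png

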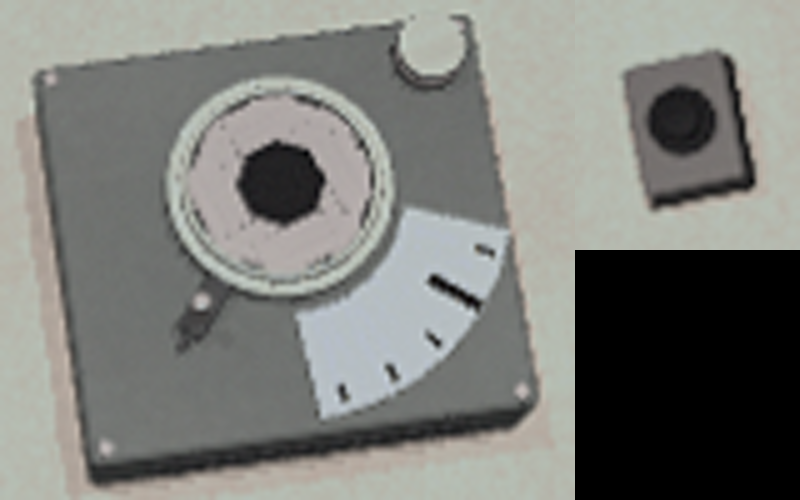

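The crop confirms the grey box as the switch box. The post top is at about px (300.4,185), the long mark at about (351,183), and the lever has to turn counter-clockwise. Next I'll measure these.

```bash
cat >> h.py <<'E'
from scipy.spatial.transform import Rotation as Ro
def tool():
    o=get_obs();q=o["tcp_rot"];return np.array(o["ee_pos"]),Ro.from_quat([q[1],q[2],q[3],q[0]])
def go(target,yaw=None):
    "mm along tool axes, and rz degrees so that tool x has world yaw (deg)"
    p,R=tool();print("tool mm",(R.inv().apply(np.array(target)-p)*1000).round(1))
    M=R.as_matrix();y=np.degrees(np.arctan2(M[1,0],M[0,0]));print("yaw now",y.round(1))
    if yaw is not None: print("rz",-((yaw-y+180)%360-180).round(1))
def polar(a,c): v=np.array(a)[:2]-np.array(c)[:2];return np.hypot(*v).round(4),np.degrees(np.arctan2(v[1],v[0])).round(1)
E
python3 - <<'E'
from h import *
im=cv2.imread("pics/top0.png");p=camera_params("top")
px=lambda x,y:(260+x/5-.4,125+y/5-.4)
ax=onz(p,px(280,186),.122);post=onz(p,px(202,300),.156);tip=onz(p,px(182,350),.104);mk=onz(p,px(455,291),.095)
print("ax",ax,"post",post,polar(post,ax),"tip",polar(tip,ax),"mark",polar(mk,ax))
fl=onz(p,px(106,448),.09);fr=onz(p,px(521,391),.09);rl=onz(p,px(51,78),.09)
print("front dir",polar(fl,rl),polar(fr,fl))
# switch button black
g=im[195:235,185:220].max(2);
print("btn", onz(p,(180+(682-575)/5-.4,190+120/5-.4),.067))
w=camera_params("wrist");E=np.array(w["extrinsics"]);t,R=tool();c=-E[:3,:3].T@E[:3,3]
print("cam in tool",R.inv().apply(c-t),"look in tool",R.inv().apply(-E[2,:3]),w["camera_matrix"][0][0])
go([.60,-.05,.33],0)
E
```

```text
ax [ 0.64526567 -0.03996787  0.122     ] post [0.56112674 0.01459047 0.156     ] (np.float64(0.1003), np.float64(147.0)) tip (np.float64(0.1237), np.float64(147.8)) mark (np.float64(0.1329), np.float64(-119.6))
front dir (np.float64(0.2554), np.float64(-172.7)) (np.float64(0.2752), np.float64(-83.0))
btn [0.48959522 0.34018894 0.067     ]
cam in tool [ 0.06557967 -0.00055191 -0.16549076] look in tool [-2.38956676e-01 -6.14768904e-04  9.71030035e-01] 291.8316823358692
tool mm [ 533.2 -369.9 -111.6]
yaw now 22.9
rz 22.9
```

```bash
python3 -m crank '[{"tx":15,"ty":-11,"tz":-10,"hand":0},{"tx":30,"ty":-21,"tz":-12,"hand":0},{"tx":35,"ty":-25,"tz":-12,"hand":0},{"tx":35,"ty":-25,"tz":-12,"hand":0},{"tx":35,"ty":-25,"tz":-12,"hand":0},{"tx":35,"ty":-25,"tz":-10,"hand":0},{"tx":35,"ty":-25,"tz":-10,"hand":0},{"tx":35,"ty":-25,"tz":-10,"hand":0},{"tx":35,"ty":-25,"tz":-10,"hand":0},{"tx":35,"ty":-25,"tz":-10,"hand":0},{"tx":35,"ty":-25,"tz":-4,"hand":0},{"tx":35,"ty":-25,"hand":0},{"tx":35,"ty":-25,"hand":0},{"tx":30,"ty":-21,"hand":0},{"tx":25,"ty":-17,"hand":0},{"tx":12,"ty":-9,"hand":0},{"hand":0},{"hand":0}]' 10
python3 - <<'E'
from h import *
im,d,p=grab("wrist");cv2.imwrite("pics/w1.png",im);np.save("w1.npy",d)
import pickle;pickle.dump(p,open("w1.pkl","wb"));print(get_obs()["time_s"],tool()[0])
E
```

```text
0.15 [ 0.25278509 -0.5981768   0.21775434]invalid input at $[0]: expected keys tx, ty, tz, rx, ry, rz, hand
```

View pics/w1.png

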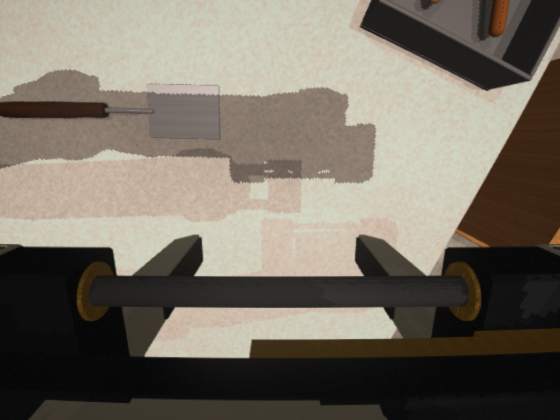

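The call was refused because every key must be in each row. The view shows the closing mechanism in the lower part of the image and a free upper part (tool +x side). I'll resend the move with all keys.

```bash
python3 -m crank '[{"tx":15,"ty":-11,"tz":-10,"rx":0,"ry":0,"rz":0,"hand":0},{"tx":30,"ty":-21,"tz":-12,"rx":0,"ry":0,"rz":0,"hand":0},{"tx":35,"ty":-25,"tz":-12,"rx":0,"ry":0,"rz":0,"hand":0},{"tx":35,"ty":-25,"tz":-12,"rx":0,"ry":0,"rz":0,"hand":0},{"tx":35,"ty":-25,"tz":-12,"rx":0,"ry":0,"rz":0,"hand":0},{"tx":35,"ty":-25,"tz":-10,"rx":0,"ry":0,"rz":0,"hand":0},{"tx":35,"ty":-25,"tz":-10,"rx":0,"ry":0,"rz":0,"hand":0},{"tx":35,"ty":-25,"tz":-10,"rx":0,"ry":0,"rz":0,"hand":0},{"tx":35,"ty":-25,"tz":-10,"rx":0,"ry":0,"rz":0,"hand":0},{"tx":35,"ty":-25,"tz":-10,"rx":0,"ry":0,"rz":0,"hand":0},{"tx":35,"ty":-25,"tz":-4,"rx":0,"ry":0,"rz":0,"hand":0},{"tx":35,"ty":-25,"tz":0,"rx":0,"ry":0,"rz":0,"hand":0},{"tx":35,"ty":-25,"tz":0,"rx":0,"ry":0,"rz":0,"hand":0},{"tx":30,"ty":-21,"tz":0,"rx":0,"ry":0,"rz":0,"hand":0},{"tx":25,"ty":-17,"tz":0,"rx":0,"ry":0,"rz":0,"hand":0},{"tx":12,"ty":-9,"tz":0,"rx":0,"ry":0,"rz":0,"hand":0},{"tx":0,"ty":0,"tz":0,"rx":0,"ry":0,"rz":0,"hand":0},{"tx":0,"ty":0,"tz":0,"rx":0,"ry":0,"rz":0,"hand":0}]' 10
python3 - <<'E'
from h import *
im,d,p=grab("wrist");cv2.imwrite("pics/w2.png",im);np.save("w2.npy",d)
import pickle;pickle.dump(p,open("w2.pkl","wb"));print(get_obs()["time_s"],tool()[0])
E
```

```text
time_s: 1.95
ee_pos: [0.5722, -0.0805, 0.3309]
tcp_rot: [0.001, 0.98, 0.198, -0.0]
contact_force: [0.4, 0.9, -0.5]
finger_gap: 0.005
finger_force: 0.0
2.0 [ 0.57208132 -0.08128228  0.33089646]
```

View pics/w2.png

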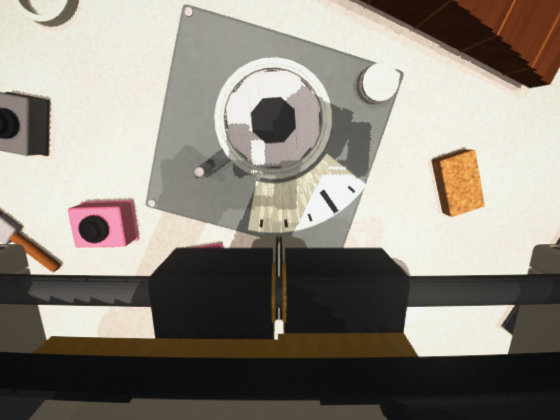

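The wrist view shows the post top at (199,172), the ring centre at (273,119), the long mark at (330,201), and the tin at (380,83). Next I'll measure them by contours.

Run:
```python
from h import *
import pickle
p=pickle.load(open("w2.pkl","rb"));im=cv2.imread("pics/w2.png");g=cv2.cvtColor(im,cv2.COLOR_BGR2GRAY)
m=np.zeros_like(g);s=(slice(180,222),slice(312,346));m[s]=(g[s]<90)*255
c=max(cv2.findContours(m,0,2)[0],key=cv2.contourArea);r=cv2.minAreaRect(c);b=cv2.boxPoints(r)
B=np.array([onz(p,q,.095) for q in b]);L=sorted(np.linalg.norm(B[0]-B[i]) for i in(1,3));print("mark px",r,"size",L)
mk=B.mean(0)
# ring: outer rim points by bright-to-grey along rays from centre
pts=[]
for a in np.radians(np.r_[150:330:5]):
    prof=[int(g[int(119+t*np.sin(a)),int(273+t*np.cos(a))]) for t in range(50,68)]
    i=int(np.argmin(np.diff(prof)));pts.append(onz(p,(273+(50.5+i)*np.cos(a),119+(50.5+i)*np.sin(a)),.122)[:2])
pts=np.array(pts)
from scipy.optimize import least_squares
f=least_squares(lambda v:np.hypot(*(pts-v[:2]).T)-v[2],[.645,-.04,.075],loss="soft_l1",f_scale=.001);print("ring",f.x,np.median(abs(f.fun)))
post=onz(p,(199,172),.156);print("post",post,polar(post,f.x),"mark",mk,polar(mk,f.x))
d=np.load("w2.npy")
for uv in((199,172),(330,201),(222,119),(240,30)):print(withd(p,uv,d[uv[1],uv[0]]).round(3))
v=B-mk;u=np.linalg.svd(v)[2][0];print("mark axis deg",np.degrees(np.arctan2(u[1],u[0])))
print("btn",onz(p,(4,124),.067))
```

```text
mark px ((328.6558837890625, 201.09584045410156), (24.172639846801758, 4.325124740600586), 54.782405853271484) size [np.float64(0.005982338164935958), np.float64(0.035328131963101056)]
ring [ 0.64823917 -0.04070531  0.07254418] 0.0003399480483933029
post [0.55988679 0.01587769 0.156     ] (np.float64(0.1049), np.float64(147.4)) mark [ 0.57895202 -0.15372272  0.095     ] (np.float64(0.1326), np.float64(-121.5))
[0.56  0.016 0.155]
[ 0.58  -0.155  0.095]
[0.626 0.018 0.123]
[0.736 0.042 0.089]
mark axis deg -120.92806934081186
btn [0.49645217 0.3268722  0.067     ]
```

Run:
```python
from h import *
print(get_obs()["joints"],get_obs()["finger_gap"]);go([.5877,.0434,.331],-54.6)
p=camera_params("wrist");K=np.array(p["camera_matrix"])
```

```text
[ 0.1995463   0.41894988 -0.15217019  1.45157421  0.06626157  1.27641738
 -1.13284488] 0.005098797596597402
tool mm [  62.6 -109.    -0.3]
yaw now 22.7
rz 77.3
```

```bash
python3 -m crank '[{"tx":12.5,"ty":-26.8,"tz":0,"rx":0,"ry":0,"rz":0,"hand":0},{"tx":12.5,"ty":-26.8,"tz":0,"rx":0,"ry":0,"rz":0,"hand":0},{"tx":12.5,"ty":-26.8,"tz":0,"rx":0,"ry":0,"rz":0,"hand":0},{"tx":12.5,"ty":-26.8,"tz":0,"rx":0,"ry":0,"rz":0,"hand":0},{"tx":0,"ty":0,"tz":20,"rx":0,"ry":0,"rz":-5.5,"hand":0},{"tx":0,"ty":0,"tz":35,"rx":0,"ry":0,"rz":-5.5,"hand":0},{"tx":0,"ty":0,"tz":35,"rx":0,"ry":0,"rz":-5.5,"hand":0},{"tx":0,"ty":0,"tz":35,"rx":0,"ry":0,"rz":-5.5,"hand":0},{"tx":0,"ty":0,"tz":35,"rx":0,"ry":0,"rz":0,"hand":0},{"tx":0,"ty":0,"tz":25,"rx":0,"ry":0,"rz":0,"hand":0},{"tx":0,"ty":0,"tz":14,"rx":0,"ry":0,"rz":0,"hand":0},{"tx":0,"ty":0,"tz":0,"rx":0,"ry":0,"rz":0,"hand":0},{"tx":0,"ty":0,"tz":0,"rx":0,"ry":0,"rz":0,"hand":0}]'
python3 -c "
from h import *
go([.5768,.0369,.132],44.9);print(polar(tool()[0],[.6475,-.0403]))"
```

```text
time_s: 3.3
ee_pos: [0.5776, 0.0373, 0.1323]
tcp_rot: [0.0, 0.925, 0.381, 0.0]
contact_force: [0.2, -0.2, -0.0]
finger_gap: 0.005
finger_force: 0.0
tool mm [-0.9 -0.3  0.3]
yaw now 44.8
rz -0.1
(np.float64(0.1045), np.float64(132.0))
```

```bash
python3 -m crank '[{"tx":-9.1,"ty":0,"tz":0,"rx":0,"ry":0,"rz":-5,"hand":0},{"tx":-9.1,"ty":0,"tz":0,"rx":0,"ry":0,"rz":-5,"hand":0},{"tx":-9.1,"ty":0,"tz":0,"rx":0,"ry":0,"rz":-5,"hand":0},{"tx":-9.1,"ty":0,"tz":0,"rx":0,"ry":0,"rz":-5,"hand":0},{"tx":-9.1,"ty":0,"tz":0,"rx":0,"ry":0,"rz":-5,"hand":0},{"tx":-9.1,"ty":0,"tz":0,"rx":0,"ry":0,"rz":-5,"hand":0},{"tx":-9.1,"ty":0,"tz":0,"rx":0,"ry":0,"rz":-5,"hand":0},{"tx":-9.1,"ty":0,"tz":0,"rx":0,"ry":0,"rz":-5,"hand":0},{"tx":-9.1,"ty":0,"tz":0,"rx":0,"ry":0,"rz":-5,"hand":0},{"tx":-9.1,"ty":0,"tz":0,"rx":0,"ry":0,"rz":-5,"hand":0},{"tx":-9.1,"ty":0,"tz":0,"rx":0,"ry":0,"rz":-5,"hand":0},{"tx":-9.1,"ty":0,"tz":0,"rx":0,"ry":0,"rz":-5,"hand":0},{"tx":-9.1,"ty":0,"tz":0,"rx":0,"ry":0,"rz":-5,"hand":0},{"tx":-9.1,"ty":0,"tz":0,"rx":0,"ry":0,"rz":-5,"hand":0},{"tx":-9.1,"ty":0,"tz":0,"rx":0,"ry":0,"rz":-5,"hand":0},{"tx":0,"ty":0,"tz":0,"rx":0,"ry":0,"rz":0,"hand":0},{"tx":0,"ty":0,"tz":0,"rx":0,"ry":0,"rz":0,"hand":0}]'
python3 - <<'E'
from h import *
print(polar(tool()[0],[.6475,-.0403]));go([0,0,0],0)
im,d,p=grab("top");cv2.imwrite("pics/t1.png",cv2.resize(im[125:235,260:400],None,fx=5,fy=5,interpolation=cv2.INTER_CUBIC))
im,d,p=grab("scene");cv2.imwrite("pics/s1.png",im)
c=cv2.resize(im[170:300,140:300],None,fx=4,fy=4,interpolation=cv2.INTER_CUBIC);cv2.imwrite("pics/s1c.png",c)
E
```

```text
time_s: 5.0
ee_pos: [0.5556, -0.0866, 0.1327]
tcp_rot: [0.001, 0.502, 0.865, 0.0]
contact_force: [-0.4, 0.2, -0.7]
finger_gap: 0.008
finger_force: 0.0
(np.float64(0.1029), np.float64(-153.2))
tool mm [ 350.9 -439.7  131.5]
yaw now 119.7
rz 119.7
```

View pics/s1c.png

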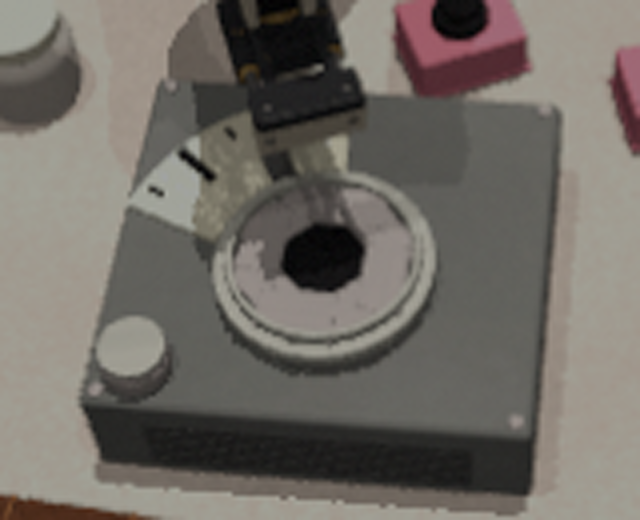

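```bash
python3 -m crank '[{"tx":-5.4,"ty":0,"tz":0,"rx":0,"ry":0,"rz":-3,"hand":0},{"tx":-5.4,"ty":0,"tz":0,"rx":0,"ry":0,"rz":-3,"hand":0},{"tx":-5.4,"ty":0,"tz":0,"rx":0,"ry":0,"rz":-3,"hand":0},{"tx":-5.4,"ty":0,"tz":0,"rx":0,"ry":0,"rz":-3,"hand":0},{"tx":-5.4,"ty":0,"tz":0,"rx":0,"ry":0,"rz":-3,"hand":0},{"tx":-5.4,"ty":0,"tz":0,"rx":0,"ry":0,"rz":-3,"hand":0},{"tx":-3.6,"ty":0,"tz":0,"rx":0,"ry":0,"rz":-2,"hand":0},{"tx":-2.7,"ty":0,"tz":0,"rx":0,"ry":0,"rz":-1.5,"hand":0},{"tx":-1.8,"ty":0,"tz":0,"rx":0,"ry":0,"rz":-1,"hand":0},{"tx":-1,"ty":0,"tz":0,"rx":0,"ry":0,"rz":0,"hand":0},{"tx":0,"ty":0,"tz":0,"rx":0,"ry":0,"rz":0,"hand":0},{"tx":0,"ty":0,"tz":0,"rx":0,"ry":0,"rz":0,"hand":0}]'
python3 -c "
from h import *
print(polar(tool()[0],[.6475,-.0403]))"
python3 -m crank '[{"tx":5,"ty":0,"tz":0,"rx":0,"ry":0,"rz":0,"hand":0},{"tx":10,"ty":0,"tz":0,"rx":0,"ry":0,"rz":0,"hand":0},{"tx":5,"ty":0,"tz":0,"rx":0,"ry":0,"rz":0,"hand":0},{"tx":0,"ty":0,"tz":-25,"rx":0,"ry":0,"rz":0,"hand":0},{"tx":0,"ty":0,"tz":-40,"rx":0,"ry":0,"rz":0,"hand":0},{"tx":0,"ty":0,"tz":-40,"rx":0,"ry":0,"rz":0,"hand":0},{"tx":0,"ty":0,"tz":-40,"rx":0,"ry":0,"rz":0,"hand":0},{"tx":0,"ty":0,"tz":-30,"rx":0,"ry":0,"rz":0,"hand":0},{"tx":0,"ty":0,"tz":-15,"rx":0,"ry":0,"rz":0,"hand":0},{"tx":0,"ty":0,"tz":0,"rx":0,"ry":0,"rz":0,"hand":0},{"tx":0,"ty":0,"tz":0,"rx":0,"ry":0,"rz":0,"hand":0}]'
python3 - <<'E'
from h import *
im,d,p=grab("wrist");cv2.imwrite("pics/w3.png",im);np.save("w3.npy",d)
import pickle;pickle.dump(p,open("w3.pkl","wb"));print(tool()[0])
E
```

```text
time_s: 6.3
ee_pos: [0.5817, -0.1173, 0.1317]
tcp_rot: [0.0, 0.322, 0.947, 0.0]
contact_force: [-1.0, 0.6, -0.8]
finger_gap: 0.006
finger_force: 0.4
(np.float64(0.1013), np.float64(-130.5))
time_s: 7.4
ee_pos: [0.5652, -0.1051, 0.3211]
tcp_rot: [-0.0, 0.322, 0.947, -0.0]
contact_force: [0.6, -0.2, -0.0]
finger_gap: 0.007
finger_force: 0.0
[ 0.56493992 -0.10534254  0.32038687]
```

View pics/w3.png

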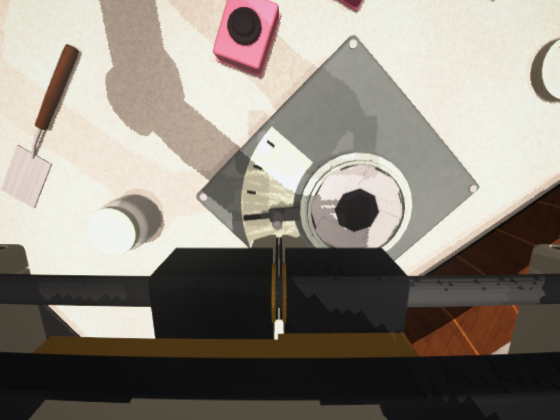

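The pointer sits over the long mark near (245–265,216), and the post is at about (277,224). I'll check with an enlarged crop and measurement.

Run:
```python
from h import *
import pickle
p=pickle.load(open("w3.pkl","rb"));im=cv2.imread("pics/w3.png")
c=cv2.resize(im[180:250,225:315],None,fx=8,fy=8,interpolation=cv2.INTER_CUBIC);cv2.imwrite("pics/w3c.png",c)
K=np.array(p["camera_matrix"]);D=np.array(p["dist"]);E=np.array(p["extrinsics"])
def proj(P):
    q=E[:3,:3]@P+E[:3,3];return cv2.projectPoints(np.array([[q[0],-q[1],-q[2]]]),np.zeros(3),np.zeros(3),K,D)[0].ravel().round(1)
A=np.array([.6475,-.0403]);a=np.radians(238.8);u=np.array([np.cos(a),np.sin(a)])
print("expect mark",proj(np.r_[A+.128*u,.095]),"tip if set",proj(np.r_[A+.128*u,.104]),"post if set",proj(np.r_[A+.105*u,.156]))
d=np.load("w3.npy");P=[withd(p,(x,y),d[y,x]) for y in range(205,240) for x in range(262,295) if d[y,x]>0]
P=np.array([q for q in P if .151<q[2]<.162]);print(len(P),P.mean(0) if len(P) else 0,polar(P.mean(0),A) if len(P) else 0)
```

```text
expect mark [260.  216.1] tip if set [259.5 217.8] post if set [276.  227.5]
75 [ 0.59061175 -0.12711628  0.15482596] (np.float64(0.1038), np.float64(-123.2))
```

View pics/w3c.png

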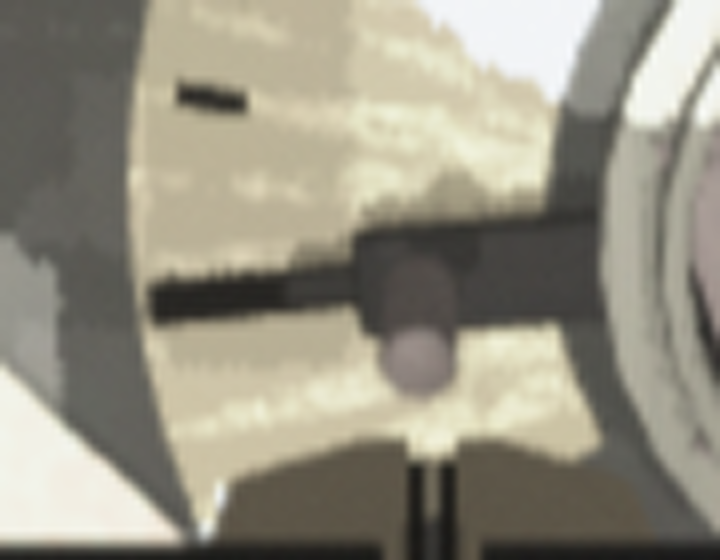

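The pointer is about 4 mm short (post at -123.2° against the mark at -121.2°). That is inside the 8 mm tolerance, but I'll nudge it about 1.9° further to centre it.

```bash
python3 -m crank '[{"tx":0,"ty":0,"tz":25,"rx":0,"ry":0,"rz":0,"hand":0},{"tx":0,"ty":0,"tz":40,"rx":0,"ry":0,"rz":0,"hand":0},{"tx":0,"ty":0,"tz":40,"rx":0,"ry":0,"rz":0,"hand":0},{"tx":0,"ty":0,"tz":40,"rx":0,"ry":0,"rz":0,"hand":0},{"tx":0,"ty":0,"tz":30,"rx":0,"ry":0,"rz":0,"hand":0},{"tx":0,"ty":0,"tz":14,"rx":0,"ry":0,"rz":0,"hand":0},{"tx":-5,"ty":0,"tz":0,"rx":0,"ry":0,"rz":0,"hand":0},{"tx":-7,"ty":0,"tz":0,"rx":0,"ry":0,"rz":0,"hand":0},{"tx":0,"ty":0,"tz":0,"rx":0,"ry":0,"rz":0,"hand":0},{"tx":0,"ty":0,"tz":0,"rx":0,"ry":0,"rz":0,"hand":0}]'
python3 -c "
from h import *
go([.5836,-.1204,.132])"
```

```text
time_s: 8.45
ee_pos: [0.5764, -0.1128, 0.1341]
tcp_rot: [0.001, 0.323, 0.947, 0.0]
contact_force: [0.0, 0.2, 0.7]
finger_gap: 0.007
finger_force: 0.0
tool mm [-10.3  -1.6   2.1]
yaw now 142.4
```

```bash
python3 -m crank '[{"tx":-4,"ty":-0.8,"tz":0,"rx":0,"ry":0,"rz":0,"hand":0},{"tx":-3,"ty":-0.8,"tz":0,"rx":0,"ry":0,"rz":0,"hand":0},{"tx":-2,"ty":0,"tz":0,"rx":0,"ry":0,"rz":0,"hand":0},{"tx":-1.5,"ty":0,"tz":0,"rx":0,"ry":0,"rz":0,"hand":0},{"tx":0,"ty":0,"tz":0,"rx":0,"ry":0,"rz":0,"hand":0},{"tx":0,"ty":0,"tz":0,"rx":0,"ry":0,"rz":0,"hand":0}]'
python3 -m crank '[{"tx":5,"ty":0,"tz":0,"rx":0,"ry":0,"rz":0,"hand":0},{"tx":10,"ty":0,"tz":0,"rx":0,"ry":0,"rz":0,"hand":0},{"tx":9,"ty":0,"tz":0,"rx":0,"ry":0,"rz":0,"hand":0},{"tx":0,"ty":0,"tz":-25,"rx":0,"ry":0,"rz":0,"hand":0},{"tx":0,"ty":0,"tz":-40,"rx":0,"ry":0,"rz":0,"hand":0},{"tx":0,"ty":0,"tz":-40,"rx":0,"ry":0,"rz":0,"hand":0},{"tx":0,"ty":0,"tz":-40,"rx":0,"ry":0,"rz":0,"hand":0},{"tx":0,"ty":0,"tz":-30,"rx":0,"ry":0,"rz":0,"hand":0},{"tx":0,"ty":0,"tz":-15,"rx":0,"ry":0,"rz":0,"hand":0},{"tx":0,"ty":0,"tz":0,"rx":0,"ry":0,"rz":0,"hand":0},{"tx":0,"ty":0,"tz":0,"rx":0,"ry":0,"rz":0,"hand":0}]'
python3 - <<'E'
from h import *
im,d,p=grab("wrist");cv2.imwrite("pics/w4.png",im)
A=np.array([.6475,-.0403])
P=[withd(p,(x,y),d[y,x]) for y in range(190,250) for x in range(230,320) if d[y,x]>0]
P=np.array([q for q in P if .151<q[2]<.162 and .09<np.hypot(*(q[:2]-A))<.115]);print(len(P),P.mean(0),polar(P.mean(0),A))
c=cv2.resize(im[180:250,225:315],None,fx=8,fy=8,interpolation=cv2.INTER_CUBIC);cv2.imwrite("pics/w4c.png",c)
go([.4896,.3402,.30],0);print(get_obs()["joints"])
E
```

```text
time_s: 9.05
ee_pos: [0.5825, -0.1204, 0.1326]
tcp_rot: [-0.0, 0.322, 0.947, -0.0]
contact_force: [0.1, 0.8, 0.2]
finger_gap: 0.007
finger_force: 0.3
time_s: 10.15
ee_pos: [0.5629, -0.1053, 0.322]
tcp_rot: [-0.0, 0.322, 0.947, -0.0]
contact_force: [0.5, -0.6, -0.3]
finger_gap: 0.009
finger_force: 0.0
79 [ 0.59269855 -0.1282267   0.15458764] (np.float64(0.1036), np.float64(-121.9))
tool mm [329.6 308.9  21.4]
yaw now 142.4
rz 142.4
[ 0.64950771  0.51831103 -0.83838169  1.47014632  0.38917068  1.32856613
  0.69762666]
```

View pics/w4c.png

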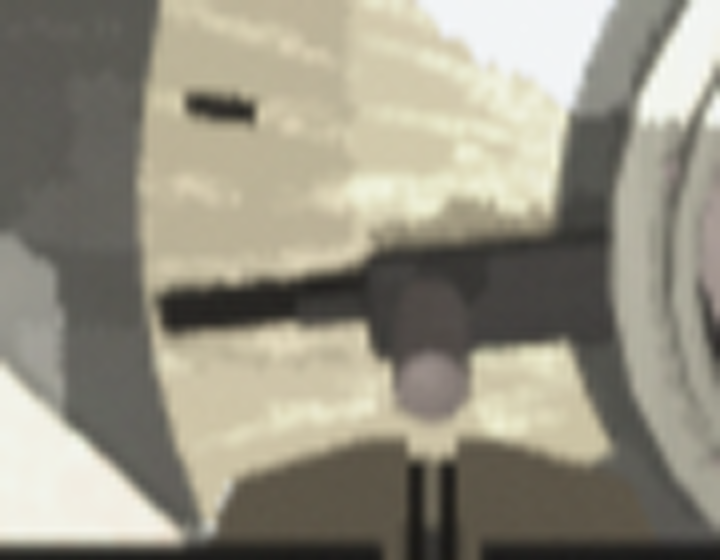

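The pointer is now within about 2 mm of the long mark. Next I'll go above the grey switch box.

```bash
python3 -m crank '[{"tx":12,"ty":11.3,"tz":0,"rx":0,"ry":0,"rz":0,"hand":0},{"tx":25,"ty":23.4,"tz":0,"rx":0,"ry":0,"rz":0,"hand":0},{"tx":30,"ty":28.1,"tz":0,"rx":0,"ry":0,"rz":0,"hand":0},{"tx":30,"ty":28.1,"tz":0,"rx":0,"ry":0,"rz":0,"hand":0},{"tx":30,"ty":28.1,"tz":0,"rx":0,"ry":0,"rz":0,"hand":0},{"tx":30,"ty":28.1,"tz":0,"rx":0,"ry":0,"rz":0,"hand":0},{"tx":30,"ty":28.1,"tz":0,"rx":0,"ry":0,"rz":0,"hand":0},{"tx":30,"ty":28.1,"tz":0,"rx":0,"ry":0,"rz":0,"hand":0},{"tx":30,"ty":28.1,"tz":0,"rx":0,"ry":0,"rz":0,"hand":0},{"tx":30,"ty":28.1,"tz":10,"rx":0,"ry":0,"rz":0,"hand":0},{"tx":27,"ty":25.5,"tz":11,"rx":0,"ry":0,"rz":0,"hand":0},{"tx":18,"ty":16.8,"tz":0,"rx":0,"ry":0,"rz":0,"hand":0},{"tx":8,"ty":7.2,"tz":0,"rx":0,"ry":0,"rz":0,"hand":0},{"tx":0,"ty":0,"tz":0,"rx":0,"ry":0,"rz":0,"hand":0},{"tx":0,"ty":0,"tz":0,"rx":0,"ry":0,"rz":0,"hand":0}]'
python3 - <<'E'
from h import *
im,d,p=grab("wrist");cv2.imwrite("pics/w5.png",im)
P=[withd(p,(x,y),d[y,x]) for y in range(80,245) for x in range(180,380) if d[y,x]>0 and im[y,x].max()<90]
P=np.array([q for q in P if .062<q[2]<.072 and np.hypot(q[0]-.49,q[1]-.34)<.06]);print(len(P),P.mean(0),P.min(0),P.max(0))
b=P.mean(0);go([b[0],b[1],.075])
E
```

```text
time_s: 11.7
ee_pos: [0.491, 0.3394, 0.3014]
tcp_rot: [0.0, 0.323, 0.946, -0.001]
contact_force: [0.3, 0.4, 0.8]
finger_gap: 0.006
finger_force: 0.0
347 [0.49099942 0.345316   0.06599337] [0.47670934 0.33105224 0.06206139] [0.50596124 0.35918508 0.06829478]
tool mm [  4.6   5.1 226.6]
yaw now 142.3
```

View pics/w5.png

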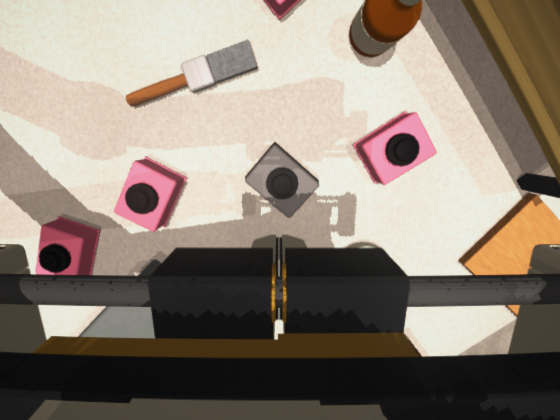

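The grey box is directly below, with its button at (282,182), 29 mm across and 66 mm high, which matches. I'll descend to it.

```bash
python3 -m crank '[{"tx":4.6,"ty":5.1,"tz":15,"rx":0,"ry":0,"rz":0,"hand":0},{"tx":0,"ty":0,"tz":35,"rx":0,"ry":0,"rz":0,"hand":0},{"tx":0,"ty":0,"tz":40,"rx":0,"ry":0,"rz":0,"hand":0},{"tx":0,"ty":0,"tz":40,"rx":0,"ry":0,"rz":0,"hand":0},{"tx":0,"ty":0,"tz":40,"rx":0,"ry":0,"rz":0,"hand":0},{"tx":0,"ty":0,"tz":30,"rx":0,"ry":0,"rz":0,"hand":0},{"tx":0,"ty":0,"tz":15,"rx":0,"ry":0,"rz":0,"hand":0},{"tx":0,"ty":0,"tz":8,"rx":0,"ry":0,"rz":0,"hand":0},{"tx":0,"ty":0,"tz":3,"rx":0,"ry":0,"rz":0,"hand":0},{"tx":0,"ty":0,"tz":0,"rx":0,"ry":0,"rz":0,"hand":0},{"tx":0,"ty":0,"tz":0,"rx":0,"ry":0,"rz":0,"hand":0}]'
```

```text
time_s: 12.85
ee_pos: [0.4908, 0.3481, 0.0771]
tcp_rot: [0.001, 0.322, 0.947, 0.001]
contact_force: [-0.4, 0.7, 0.5]
finger_gap: 0.005
finger_force: 0.0
```

```bash
python3 -m crank '[{"tx":-1.5,"ty":-2,"tz":3,"rx":0,"ry":0,"rz":0,"hand":0},{"tx":0,"ty":0,"tz":4,"rx":0,"ry":0,"rz":0,"hand":0},{"tx":0,"ty":0,"tz":3,"rx":0,"ry":0,"rz":0,"hand":0},{"tx":0,"ty":0,"tz":2,"rx":0,"ry":0,"rz":0,"hand":0},{"tx":0,"ty":0,"tz":2,"rx":0,"ry":0,"rz":0,"hand":0},{"tx":0,"ty":0,"tz":2,"rx":0,"ry":0,"rz":0,"hand":0},{"tx":0,"ty":0,"tz":0,"rx":0,"ry":0,"rz":0,"hand":0}]'
```

```text
time_s: 13.55
ee_pos: [0.4904, 0.3446, 0.0613]
tcp_rot: [0.001, 0.322, 0.947, -0.0]
contact_force: [-1.9, -3.4, 10.7]
finger_gap: 0.002
finger_force: 5.6
```

The force is 10.7 N at z 61 mm, so the button is fully down. I'll release and retreat.

```bash
python3 -m crank '[{"tx":0,"ty":0,"tz":0.5,"rx":0,"ry":0,"rz":0,"hand":0},{"tx":0,"ty":0,"tz":0,"rx":0,"ry":0,"rz":0,"hand":0},{"tx":0,"ty":0,"tz":-4,"rx":0,"ry":0,"rz":0,"hand":0},{"tx":0,"ty":0,"tz":-10,"rx":0,"ry":0,"rz":0,"hand":0},{"tx":0,"ty":0,"tz":-25,"rx":0,"ry":0,"rz":0,"hand":0},{"tx":0,"ty":0,"tz":-40,"rx":0,"ry":0,"rz":0,"hand":0},{"tx":0,"ty":0,"tz":-40,"rx":0,"ry":0,"rz":0,"hand":0},{"tx":0,"ty":0,"tz":-40,"rx":0,"ry":0,"rz":0,"hand":0},{"tx":0,"ty":0,"tz":-40,"rx":0,"ry":0,"rz":0,"hand":0},{"tx":0,"ty":0,"tz":-25,"rx":0,"ry":0,"rz":0,"hand":0},{"tx":0,"ty":0,"tz":-10,"rx":0,"ry":0,"rz":0,"hand":0},{"tx":0,"ty":0,"tz":0,"rx":0,"ry":0,"rz":0,"hand":0},{"tx":0,"ty":0,"tz":0,"rx":0,"ry":0,"rz":0,"hand":0}]'
python3 - <<'E'
from h import *
im,d,p=grab("wrist")
P=[withd(p,(x,y),d[y,x]) for y in range(80,245) for x in range(180,380) if d[y,x]>0 and im[y,x].max()<90]
P=np.array([q for q in P if .060<q[2]<.072 and np.hypot(q[0]-.49,q[1]-.34)<.06]);print("button",len(P),P.mean(0))
im,d,p=grab("top");A=np.array([.6475,-.0403])
P=[withd(p,(x,y),d[y,x]) for y in range(130,225) for x in range(265,370) if d[y,x]>0]
P=np.array([q for q in P if .14<q[2]<.165 and .09<np.hypot(*(q[:2]-A))<.12]);print("post",len(P),P.mean(0),polar(P.mean(0),A))
E
```

```text
time_s: 14.85
ee_pos: [0.4896, 0.3441, 0.2915]
tcp_rot: [-0.001, 0.322, 0.947, -0.001]
contact_force: [-0.4, -0.5, -0.1]
finger_gap: 0.008
finger_force: 0.0
button 364 [0.49082253 0.34530951 0.06590924]
post 14 [ 0.59248787 -0.12908323  0.15257296] (np.float64(0.1044), np.float64(-121.8))
```

The button is up again at 66 mm, the box has not moved, and the post reads -121.8° against the mark's -121.2°. I'm handing in.

```bash
python3 -c "
from workcell import *
print(finish_job())"
```

```text
the job is handed in; nothing more can be done
None
```

I set the lever's pointer to within about 2–3 mm of the long mark (8 mm allowed), then pressed and released the fan button on the grey switch box, which stayed in place, and handed the job in at about 15 s; no verdict was returned.

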